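# Open the ratchet fruit press and fetch its strainer cup

### The arm

A 6-joint arm with a two-finger parallel gripper is mounted at the origin on the work surface; the furniture and walls round the work are solid. World frame = base frame: x ahead of the robot, y to its left, z up, the work surface at z = 0. Lengths are in mm, angles in rad, forces in N, time in s.
With the tool pointing down it reaches from about 300 to 775 mm from the base axis. Payload 14.6 kg.
Tool frame: the origin (TCP) lies on the centre line of the jaws, within the pads' length; the fingertips stand 19 mm ahead of it and the grasp point (between the pads) is the TCP (bot.tip_reach is the distance from the TCP to the fingertips, in mm); z points along the fingers, y is the line along which they close (so a half turn about z gives the same grasp; the last joint's range is limited). The gripper opens to 85 mm and grips with 20 to 120 N. Pads are 22 mm wide; open, the fingers measure 114 mm over their backs; the gripper's body (76 mm by 85 mm) begins 54 mm behind the grasp point. The pads swing forward as they close: fully open they stand 13 mm farther back than shut.
Start: joints at [1.268, 0.3, 1.521, -0, 1.321, -0.067], TCP at [128.49, 534.771, 250.281] pointing down, gripper open.
Joint ranges: [-3.03, 3.03], [-0.79, 2.21], [0.23, 2.52], [-1.04, 4.18], [0, 3.07], [-2.55, 2.55]. Speed limits (rad/s): [2.22, 2.22, 2.57, 3.14, 3.14, 3.14].

### API

Orientations are given as a unit quaternion [w, x, y, z].
In Python, from rig import bot gives the robot as it stands. Calls block until the motion is done:
- bot.move_to(position, orientation): joint-space move of the TCP to a pose.
- bot.servo_line(position, attitude=None, speed=150, until_force=None): straight line of the TCP; attitude=None keeps the orientation; speed is the mean speed in mm/s. With until_force (N) it stops when the force on the tool has changed by that much, and returns True; else False.
- bot.move_joints(angles): joint-space move.
- bot.move_gripper(opening, grip_force=None): finger opening in mm; grip_force is the grip in N (None keeps the last); returns when the fingers have stopped.
- bot.dwell(seconds).
- bot.ik(position, orientation): joint angles nearest the present ones, or None.
- bot.read_state(): the state.
- bot.read_camera(name): name is "side" or "top" or "wrist"; returns a dict with "image" (420x560x3 uint8, blue, green, red), "depth" (420x560 float32, mm along the optical axis (not along the pixel's ray), 0 where there is no reading), "fovy" (degrees; the focal length in pixels is half the picture's height over the tangent of half this angle, whatever the lens; pixels are square), "cx", "cy" (the principal point, pixels), "eye" and "attitude" of the camera in the world; the wrist camera has in their place "mount" (4x4, takes a point from camera to tool coordinates, whose origin is the TCP and whose axes are the flange's). Camera axes: x right, y down, z forward; pixel columns grow to the right and rows downward; lengths in mm; the calibration is good to about 2 mm. A picture is of the moment at which its call begins: read the wrist's pose just before it.
A pose or a line that the arm cannot do raises bot.MotionError and nothing moves.
- bot.finish_job(): hands the job in; it is judged then, once.
The state is a dict: "clock": time; "joint_positions": joint angles; "qvel": joint speeds; "effort": joint torques, N m; "ee_pos": TCP position; "tool_rot": TCP orientation; "ft_force": force on the tool from outside, world axes, zero at the start; "moment": the same for the moment, N m; "grip_width": finger opening in mm; "grip_force": force on a finger pad.
Only numpy, scipy, OpenCV 4.12 (cv2) and the standard library are available. Lean on these libraries where they do the work, as an engineer would, in place of code of your own. Each camera call takes 0.05 s, during which the arm holds its last target. There are 200 camera calls.

### The job

The fruit press is wound down into its strainer cup with the ratchet set to press: throw the ratchet's little lever to the raising side, check it before winding by swinging the handle back anticlockwise almost to its stop (it must click along freely with the plate still), then work the handle to and fro until the plate is well clear above the cup. Take the cup out by its pan handle without forcing or tipping it and stand it upright, its whole foot on the chopping board. Leave the press open and set to raise, and do not disturb the lemon, the mug or the sugar jar.

Things in the scene. Friction and masses are not known exactly. Their poses are not given: they have to be found in the camera images.
- press: Two-post steel fruit press, fixed; round base 180 mm across, 12 mm thick. Origin: centre of its underside on the screw's axis, z up; its front is -x: there the cup comes out and the handle points at 0. Posts 14 mm thick at y = +-68 mm; crossbeam along y, 34 x 164 mm, 150 to 170 mm up, with a flat flange of 54 mm radius on it, 172 mm up. Plate, handle and pawl ride on it.
- screw_top (a point): Top of the upright screw on the press axis, 18 mm thick; it does not turn but rises with the plate: 221 mm above the worktop at plate joint 0. Round it, 182 to 208 mm up, sits the ratchet nut, which turns in place: 14 teeth, 70 mm across.
- press_handle (a joint): Swing of the ratchet handle about the press axis, rad: 0 points to the press's front, positive is clockwise seen from above; stops at -0.75 and 0.75; starts between -0.2 and 0.5. Flat bar 18 mm wide, its top 180 mm above the worktop. It stays where left; turning takes 0.2 to 0.4 N m free and 0.6 N m when driving (2 to 5 N at the knob).
- handle_knob (a point): Middle of the upright turned wooden grip at the handle's end, 160 mm from the press axis and 208 mm above the worktop. Round, 26 mm thick, from 181 to 231 mm up; it spins freely on its pin, so a hand may turn with the handle or keep its direction.
- press_pawl (a joint): Ratchet lever: dark double-ended pawl on the handle, rad relative to the handle, 0 centred, ends at -0.4 and 0.4. A spring throws it to the side it is on; 2 N at the pin takes it over. Leaning clockwise from above (positive) it drives the nut clockwise, raising the plate, and clicks back free anticlockwise; negative presses. At rest 0.15 to 0.4 off centre. Starts negative.
- pawl_pin (a point): Middle of the ratchet lever's upright pin, 206 mm above the worktop; 10 mm thick with a 14 mm ball on top, free from 190 to 220 mm up. It stands 32 mm outward of the pawl's pivot, which lies on the handle 62 mm from the press axis, and moves 12 mm to either side of the handle's middle line.
- press_nut (a joint): Turn of the ratchet nut, rad, positive clockwise seen from above, 30 mm of plate rise a turn; it stays where left. A tooth is 0.45 rad: a full swing of the handle drives it by about 3 teeth (6.4 mm of rise).
- press_plate (a joint): Rise of the pressing plate and screw, m: 0 lowest (14 mm below the rim of the cup on the base), 0.036 highest; starts between 0.004 and 0.009. At 0.014 it is level with the rim; clear means 3 mm above the rim or more (0.017).
- plate_face (a point): Centre of the underside of the round pressing plate, 66 mm across, on the press axis; 58 mm above the worktop at plate joint 0.
- cup: Loose perforated steel strainer cup, 80 mm across, foot 72 mm across, 60 mm tall, 0.16 kg. Origin: centre of the foot's underside, z up to the mouth. A flat pan handle runs along its -x from 41 to 161 mm, 14 mm wide, 9 mm thick, its middle 50 mm above the foot. It starts on the press's base, 12 mm up, its handle 0.2 rad anticlockwise to 0.4 rad clockwise of the press's front.
- cup_grip (a point): Grip point on the pan handle's middle line, 135 mm from the cup's axis and 50 mm above the foot: pinch the 14 mm width there from above.
- board: Wooden chopping board, fixed, 300 x 170 x 16 mm, to the left of the press. Origin: centre of the underside; x along the 300 mm; its -y side faces away from the robot.
- lemon: Lemon lying on the board, up to 110 mm from its middle along the board and 15 mm across, its long side roughly along the board. Loose, 78 x 55 x 56 mm, origin: centre of the underside. Leave it alone.
- mug_red: Mug with a handle, loose, 85 x 122 x 94 mm tall, on the worktop. Origin: centre of the underside. Leave it alone.
- jar_sugar: Closed sugar jar, loose, 70 mm across, 145 mm tall, on the worktop. Origin: centre of the underside. Leave it alone. It and the mug may change places: one stands between press and board, the other beyond the board. Other kitchen things, under 150 mm tall, stand nearer the robot and to the left; taller ones to the right of the press.

How it is judged (in metres and radians):
On the way, in this order (a step that is already met when the one before it is completed fails the run):
1. the ratchet lever is thrown over to the raising side (value of joint press_pawl above 0.1 rad), for 0.2 s.
2. checked: the handle has been swung back (anticlockwise) to within 0.15 rad of its stop, the ratchet still set to raise, and the plate has not moved from its start (3 mm) (value of joint press_pawl above 0.1 rad and value of joint press_handle below -0.6 rad and distance of plate_face from where it was at the start of the episode below 0.003 m), for 0.1 s.
3. the plate is wound at least 3 mm clear above the rim while the cup still stands under it (z of plate_face in the frame of cup above 0.063 m and horizontal distance between cup and press below 0.02 m), for 0.2 s.
At the end, for the whole second after the job is handed in: The cup stands upright (0.08 rad) and at rest on the board with its whole foot on it (axis within 114 mm along and 49 mm across of the board's middle, height within 4 mm); the press is left open (plate joint above 0.016) with the ratchet lever on the raising side (above 0.1 rad) (x of cup in the frame of board between -0.114 and 0.114 m and y of cup in the frame of board between -0.049 and 0.049 m and z of cup in the frame of board between 0.012 and 0.02 m and angle between cup's own z axis and vertical below 0.08 rad and linear speed of cup below 0.01 m/s and value of joint press_plate above 0.016 m and value of joint press_pawl above 0.1 rad); the robot touches nothing.
It fails at once if the cup is tipped by more than 0.6 rad (angle between cup's own z axis and vertical above 0.6 rad).
It fails at once if the cup is forced against the press with more than 20 N (contact force between cup and press above 20 N).
It fails at once if the lemon, the mug or the sugar jar is shifted by more than 30 mm or (mug, jar) tipped by more than 0.3 rad (distance of any of mug_red, jar_sugar, lemon from where it was at the start of the episode above 0.03 m or angle between any of mug_red, jar_sugar's own z axis and vertical above 0.3 rad).
It also fails if it takes over 67 s, if anything falls off the work surface, if the arm or the gripper's body presses on something with over 40 N, if the wrist force passes 120 N, or if a joint passes its speed limit or range.

## Working session

There is one attempt and no reset: what is moved stays moved. The work goes in short steps, each a Python script; the robot and the scene stay as the last script left them, time stands still between calls to the robot, and variables do not carry over. Pictures are saved under pics/ and viewed, at most 10 in all, crops included, and the job is handed in when it is done.

```bash
ls; mkdir -p pics; cat > h.py <<'E'
import numpy as np, cv2
from rig import bot
from scipy.spatial.transform import Rotation as R
def q2R(q): return R.from_quat([q[1],q[2],q[3],q[0]]).as_matrix()
def att(a):
    "tool down, tool x axis (perp. to closing) pointing along world yaw a"
    M=np.array([[np.cos(a),np.sin(a),0],[np.sin(a),-np.cos(a),0],[0,0,-1]]).T
    M=np.column_stack([[np.cos(a),np.sin(a),0],[np.sin(a),-np.cos(a),0],[0,0,-1]])
    x,y,z,w=R.from_matrix(M).as_quat(); return [w,x,y,z]
def cloud(c):
    "world xyz per pixel"
    d=c["depth"]; h,w=d.shape; f=h/2/np.tan(np.radians(c["fovy"])/2)
    u,v=np.meshgrid(np.arange(w),np.arange(h))
    P=np.stack([(u-c["cx"])/f*d,(v-c["cy"])/f*d,d],-1)
    A=np.array(c["attitude"]); A=q2R(A) if A.size==4 else A
    W=P@A.T+np.array(c["eye"]); W[d==0]=np.nan; return W
E
python3 - <<'E'
from h import *
for n in("top","side"):
    c=bot.read_camera(n); cv2.imwrite(f"pics/{n}0.png",c["image"]); np.savez(f"{n}0.npz",W=cloud(c),im=c["image"])
    print(n,c["eye"],c["attitude"],c["fovy"],c["cx"],c["cy"])
s=bot.read_state(); print(s)
E
```

```text
pics
top [ 324.60653403  120.70710604 1177.37238024] [ 0.07026769 -0.69611611  0.7120503  -0.05889972] 57.11052698736168 280.0780384285201 207.77613232617313
side [  448.22639437 -1463.06780079   887.04355638] [-0.53436418  0.84501313 -0.01991447  0.00333849] 44.775331833847964 276.7838602971603 207.55910659757063
{'clock': 0.1, 'joint_positions': array([ 1.26840076e+00,  3.00428750e-01,  1.52150607e+00,  3.87589108e-05,
        1.32067326e+00, -6.65926540e-02]), 'qvel': array([-0.00030945, -0.00201291, -0.00299712, -0.00044924,  0.00114679,
       -0.00128088]), 'effort': array([ 3.00190768e-03, -5.44381499e+01, -3.62368262e+01,  1.86060959e-05,
        2.95655940e-03, -1.76758090e-05]), 'ee_pos': array([128.43068004, 534.61209432, 249.77625985]), 'tool_rot': array([-1.11594954e-04,  1.17633252e-01,  9.93056977e-01, -4.95652761e-04]), 'ft_force': array([ 0.13080025,  0.24492378, -0.77394792]), 'moment': array([-0.0078171 , -0.03384344,  0.03471307]), 'grip_force': 0.0, 'grip_width': 85.35433252433164}
```

View pics/top0.png

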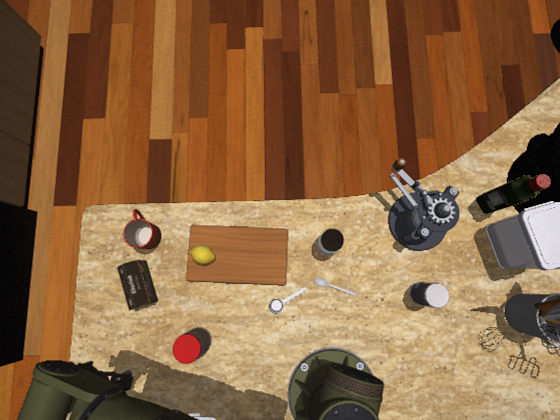

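View pics/side0.png

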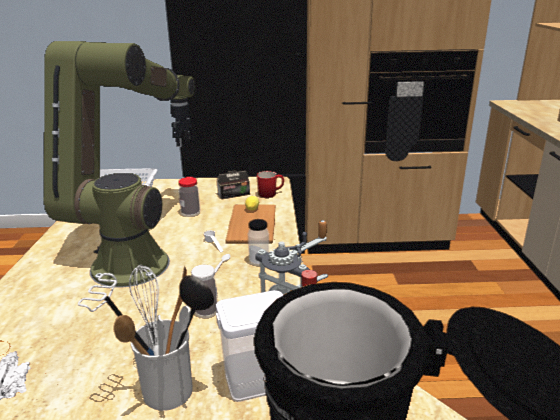

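The top view shows the press at about (437,212), its knob at (400,162), the jar at (328,243), the board centred at (237,255), the lemon at (203,255) and the mug at (143,235). Next I'll measure these and get a close wrist view of the press.

```bash
python3 - <<'E'
from h import *
d=np.load("top0.npz");W=d["W"];im=d["im"]
for u,v in[(441,210),(400,162),(398,178),(403,190),(420,235),(237,270),(203,255),(330,238),(143,235),(452,190),(424,232)]:
    print((u,v),W[v,u].round(0))
# board
b=(abs(W[...,2]-16)<5)&(W[...,1]>150)&(W[...,1]<700)&(W[...,0]>250)
b=cv2.morphologyEx(b.astype(np.uint8),cv2.MORPH_OPEN,np.ones((5,5)))
n,l,s,_=cv2.connectedComponentsWithStats(b); 
for i in range(1,n):
    if s[i,4]>500:
        p=W[l==i][:,:2].astype(np.float32); print("board",s[i],cv2.minAreaRect(p),W[l==i][:,2].mean())
def clus(name,box,z):
    m=(W[...,2]>z[0])&(W[...,2]<z[1])&(W[...,0]>box[0])&(W[...,0]<box[1])&(W[...,1]>box[2])&(W[...,1]<box[3])
    p=W[m]; print(name,m.sum(),p.min(0).round(),p.max(0).round(),p.mean(0).round())
clus("jar",(300,600,0,140),(120,170)); clus("mug",(300,600,400,700),(60,110)); clus("lemon",(280,520,200,520),(30,70))
# press
m=(W[...,2]>176)&(W[...,2]<240)&(W[...,0]>300)&(W[...,1]<-50)&(W[...,1]>-400)
u,v=np.meshgrid(range(560),range(420)); print(W[m].min(0),W[m].max(0))
cv2.imwrite("pics/press.png",cv2.resize(im[140:260,370:480],None,fx=5,fy=5,interpolation=cv2.INTER_CUBIC))
# visualise heights of nut zone
for lo,hi in((140,165),(165,176),(176,186),(186,200),(200,215),(215,240)):
    k=(W[...,2]>lo)&(W[...,2]<hi)&(W[...,0]>300)&(W[...,1]<-50)&(W[...,1]>-300); print(lo,hi,k.sum(),W[k].mean(0).round(1),W[k].min(0).round(),W[k].max(0).round())
E
```

```text
(441, 210) [ 488. -273.  208.]
(400, 162) [ 610. -172.  232.]
(398, 178) [ 864. -508. -912.]
(403, 190) [ 574. -224.   70.]
(420, 235) [ 431. -229.  166.]
(237, 270) [354. 270.  12.]
(203, 255) [397. 360.  72.]
(330, 238) [430.   4. 145.]
(143, 235) [467. 560.   5.]
(452, 190) [ 546. -319.  177.]
(424, 232) [ 437. -236.  178.]
board [ 187  225   91   59 4101] ((403.1669006347656, 281.8206787109375), (272.6533203125, 168.86485290527344), 86.28277587890625) 15.46514184121282
jar 182 [399.   0. 120.] [455.  27. 148.] [426.  12. 143.]
mug 1079 [300. 498.  60.] [537. 608. 110.] [386. 553.  82.]
lemon 495 [280. 330.  30.] [496. 520.  70.] [399. 411.  57.]
[ 429.08788954 -333.01999545  176.0196153 ] [ 622.56147814 -164.50312097  234.30837291]
140 165 41 [ 398.6 -243.8  155. ] [ 301. -284.  140.] [ 463. -220.  165.]
165 176 585 [ 477.3 -255.   171.4] [ 422. -300.  165.] [ 622. -167.  176.]
176 186 295 [ 538.3 -227.6  179.7] [ 429. -295.  176.] [ 619. -166.  186.]
186 200 390 [ 508.9 -260.   191.3] [ 457. -300.  186.] [ 615. -166.  200.]
200 215 150 [ 514.4 -254.5  206.1] [ 474. -297.  200.] [ 622. -165.  215.]
215 240 149 [ 565.  -214.9  224.6] [ 483. -290.  215.] [ 623. -166.  234.]
```

View pics/press.png

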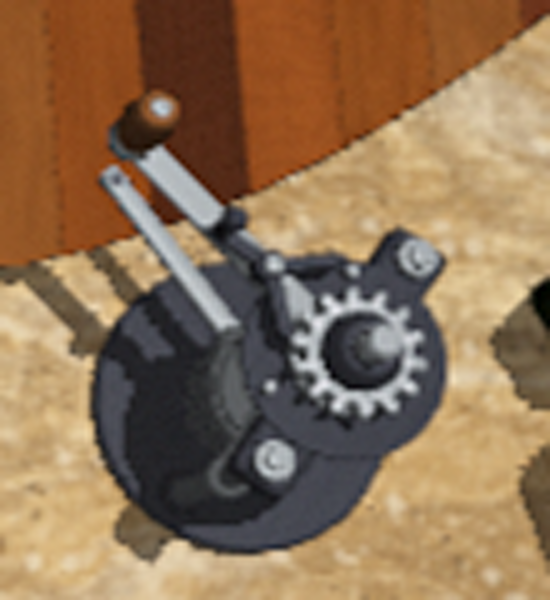

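The crop shows the handle bar running from the nut (355,350) to the knob (160,110). The pawl pin is at (235,215), and the cup's pan handle runs from (115,178) to (230,325). I'll move the wrist camera over it.

```bash
cat >> h.py <<'E'
def wrist():
    s=bot.read_state(); c=bot.read_camera("wrist"); M=np.array(c["mount"])
    T=np.eye(4); T[:3,:3]=q2R(s["tool_rot"]); T[:3,3]=s["ee_pos"]; X=T@M
    c["eye"]=X[:3,3]; c["attitude"]=X[:3,:3]; return c,cloud(c),X
E
python3 - <<'E'
from h import *
bot.move_to([530,-220,460],att(0.9))
c,W,X=wrist(); print(bot.read_state()["clock"],bot.read_state()["ee_pos"],X.round(3),c["mount"],c["fovy"])
cv2.imwrite("pics/w1.png",c["image"]); np.savez("w1.npz",W=W,im=c["image"],X=X,fovy=c["fovy"],cc=[c["cx"],c["cy"]])
E
```

```text
3.2333 [ 530.21850963 -219.47991599  459.87742658] [[ 7.85000e-01 -5.86000e-01 -2.04000e-01  5.83595e+02]
 [-6.20000e-01 -7.41000e-01 -2.57000e-01 -1.52731e+02]
 [-1.00000e-03  3.28000e-01 -9.45000e-01  5.83503e+02]
 [ 0.00000e+00  0.00000e+00  0.00000e+00  1.00000e+00]] [[ 8.47075616e-04 -9.44714915e-01 -3.27891769e-01  8.54161624e+01]
 [ 9.99999495e-01  9.77519655e-04 -2.33010453e-04  4.11877515e-01]
 [ 5.40649099e-04 -3.27891406e-01  9.44715266e-01 -1.23628632e+02]
 [ 0.00000000e+00  0.00000000e+00  0.00000000e+00  1.00000000e+00]] 64.26697561492207
```

View pics/w1.png

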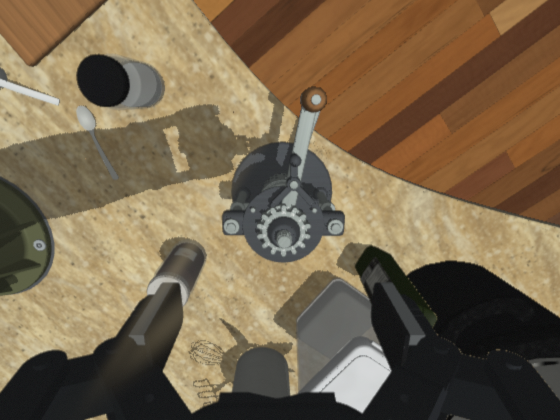

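The wrist view shows the screw top at about (285,236), the post bolts at (231,227) and (336,227), the pawl pin at (295,160) and the knob top at (316,98).

```bash
python3 - <<'E'
from h import *
d=np.load("w1.npz");W=d["W"];X=d["X"];f=210/np.tan(np.radians(d["fovy"])/2);cc=d["cc"]
def ray(u,v,z):
    r=X[:3,:3]@np.array([(u-cc[0])/f,(v-cc[1])/f,1]); return (X[:3,3]+r*(z-X[2,3])/r[2]).round(1)
for n,u,v in[("screw",285,236),("knob",316,98),("pin",295,160),("boltL",231,227),("boltR",336,227),("bar",303,143),("pivot",293,184)]:
    P=W[v-3:v+4,u-3:u+4].reshape(-1,3); print(n,W[v,u].round(1),np.nanmedian(P,0).round(1),np.nanmax(P[:,2]))
x0=ray(285,236,221)
def reg(lo,hi,u0,u1,v0,v1):
    S=W[v0:v1,u0:u1].reshape(-1,3); k=(S[:,2]>lo)&(S[:,2]<hi); return S[k]
n=reg(204,211,250,320,200,265); c,r=cv2.minEnclosingCircle(n[:,:2].astype(np.float32)); print("nut",len(n),c,r,np.median(n[:,2]))
fl=reg(168,176,215,350,150,280); c,r=cv2.minEnclosingCircle(fl[:,:2].astype(np.float32)); print("flange",len(fl),c,r,np.median(fl[:,2]),cv2.minAreaRect(fl[:,:2].astype(np.float32)))
k=reg(224,240,295,340,80,115);print("knob",len(k),k.mean(0),k[:,2].max())
sc=reg(215,260,270,300,220,255);print("screw",len(sc),np.median(sc[sc[:,2]>sc[:,2].max()-6],0),sc[:,2].max())
p=reg(211,228,280,310,145,175);print("pin",len(p),p.mean(0),p.min(0),p.max(0))
b=reg(176,184,285,325,110,160);print("bar",len(b),b.mean(0),cv2.fitLine(b[:,:2].astype(np.float32),2,0,.01,.01).ravel())
h=reg(50,75,230,330,80,200);print("cuphandle",len(h)); print(h[::max(1,len(h)//25)].round(0))
im=d["im"]; cv2.imwrite("pics/w1c.png",cv2.resize(im[70:270,200:360],None,fx=3.7,fy=3,interpolation=cv2.INTER_CUBIC))
E
```

```text
screw [ 498.5 -275.7  225.1] [ 498.2 -276.4  224.4] 226.49076165604004
knob [ 614.8 -175.3  235.1] [ 614.8 -175.3  233.3] 235.13888888900794
pin [ 560.6 -213.7  219.1] [ 560.6 -213.7  218.8] 220.8753541889771
boltL [ 440.7 -238.   179.8] [ 440.6 -238.   179.8] 181.725685214818
boltR [ 547.2 -322.2  179.7] [ 547.2 -322.6  179.4] 181.17498475716138
bar [ 577.9 -210.1  180. ] [ 577.9 -210.1  179.9] 181.31819435930373
pivot [ 539.9 -239.1  194.9] [ 539.9 -239.2  194.6] 196.09357747130917
nut 332 (493.3240051269531, -279.63702392578125) 17.29006004333496 207.29893911332692
flange 2960 (494.24273681640625, -278.07891845703125) 80.74720001220703 172.2384636241342 ((493.22332763671875, -279.639404296875), (141.02403259277344, 119.89873504638672), 0.19212281703948975)
knob 452 [ 613.72151068 -175.40753125  230.11465388] 235.13888888900794
screw 205 [ 493.73506848 -279.35992146  224.71839052] 227.13742469726708
pin 119 [ 560.04971953 -214.16690091  217.31943146] [ 553.13510587 -221.23125795  212.4707844 ] [ 566.6499743  -208.00416141  220.87535419]
bar 700 [ 584.91570243 -201.06677268  179.69136961] [   0.7380055    0.6747947  584.9157    -201.06677  ]
cuphandle 269
[[ 625. -204.   63.]
 [ 618. -205.   67.]
 [ 614. -208.   66.]
 [ 612. -211.   66.]
 [ 604. -214.   68.]
 [ 598. -220.   66.]
 [ 523. -250.   64.]
 [ 508. -246.   52.]
 [ 503. -244.   52.]
 [ 518. -251.   67.]
 [ 509. -247.   65.]
 [ 498. -243.   55.]
 [ 513. -250.   69.]
 [ 506. -247.   70.]
 [ 508. -251.   69.]
 [ 496. -243.   70.]
 [ 510. -254.   69.]
 [ 499. -248.   69.]
 [ 511. -257.   70.]
 [ 499. -250.   71.]
 [ 480. -245.   51.]
 [ 476. -247.   56.]
 [ 550. -317.   54.]
 [ 546. -315.   53.]
 [ 446. -234.   67.]
 [ 552. -318.   65.]
 [ 542. -316.   56.]]
```

View pics/w1c.png

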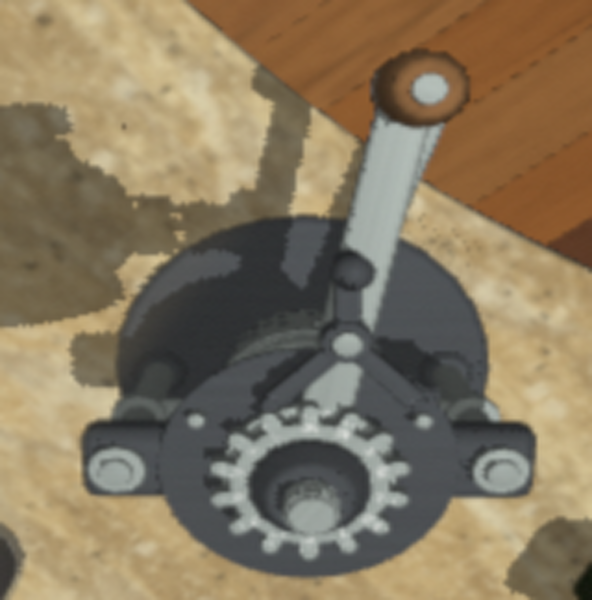

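The crop shows the pin's ball at (352,270), left (anticlockwise) of the bar's middle line, so the pawl is set to press. Measured values:
- **Press axis:** about (493.7, -279.6), with the front at yaw 0.90.
- **Handle:** yaw about 0.715.
- **Cup handle:** yaw about 0.53.

Next I'll throw the pawl.

```bash
cat >> h.py <<'E'
AX=np.array([493.8,-279.6]); FR=0.902
def look(tag):
    "knob & pin positions from the wrist cloud"
    c,W,X=wrist(); cv2.imwrite(f"pics/{tag}.png",c["image"]); np.savez(f"{tag}.npz",W=W,im=c["image"])
    S=W.reshape(-1,3); r=np.hypot(*(S[:,:2]-AX).T); yaw=np.arctan2(S[:,1]-AX[1],S[:,0]-AX[0])
    k=(r>147)&(r<175)&(S[:,2]>222)&(S[:,2]<238); p=(r>82)&(r<108)&(S[:,2]>211)&(S[:,2]<224)
    s=(r<9)&(S[:,2]>215)
    ky=np.nan if not k.any() else np.median(yaw[k]); py=np.nan if not p.any() else np.median(yaw[p])
    print(tag,"n",k.sum(),p.sum(),"handle",FR-ky,"pin lat cw",94*np.sin(ky-py),"screw z",np.median(S[s,2]) if s.any() else None)
    return W,ky,py
E
python3 - <<'E'
from h import *
y=0.735; a=att(y); t=np.array([np.sin(y),-np.cos(y)]); p=np.array([560.0,-214.2])
bot.move_gripper(42)
look("a0")
bot.move_to([*p,260],a)
print(bot.servo_line([*p,212],speed=100,until_force=6))
print(bot.servo_line([*(p+32*t),212],speed=70,until_force=25), bot.read_state()["ft_force"])
bot.dwell(0.3)
bot.servo_line([*(p+28*t),212]); bot.servo_line([*(p+28*t),270])
bot.move_to([530,-220,460],att(0.9)); look("a1"); print(bot.read_state()["clock"])
E
```

```text
a0 n 484 118 handle 0.18524680970826635 pin lat cw -5.9598192207631495 screw z 224.5338211409714
False
False [ 0.1441782  -0.69198392 -0.13943621]
a1 n 490 121 handle 0.18883410637914866 pin lat cw 12.635159329036442 screw z 224.43142905838747
7.7917
```

```bash
cat >> h.py <<'E'
def knob(q,z=212): y=FR-q; return [AX[0]+160*np.cos(y),AX[1]+160*np.sin(y),z],att(y)
def swing(q0,q1,speed=170):
    n=int(np.ceil(abs(q1-q0)/0.3))
    for q in np.linspace(q0,q1,n+1)[1:]:
        p,a=knob(q); bot.servo_line(p,a,speed=speed)
E
python3 - <<'E'
from h import *
q=0.187
bot.move_gripper(42); p,a=knob(q,265); bot.move_to(p,a)
print(bot.servo_line(knob(q)[0],speed=120,until_force=8))
bot.move_gripper(30)
swing(q,-0.71); bot.dwell(0.3); print(bot.read_state()["ft_force"],bot.read_state()["clock"])
for i in range(3):
    swing(-0.71,0.73); print(bot.read_state()["ft_force"].round(1))
    swing(0.73,-0.71); print(bot.read_state()["ft_force"].round(1),bot.read_state()["clock"])
bot.move_gripper(42); bot.servo_line(knob(-0.7,270)[0])
bot.move_to([530,-220,460],att(0.7)); look("b1"); print(bot.read_state()["clock"])
E
```

```text
False
[-0.26668716 -0.06202675 -0.40236321] 11.4
[ 0.9 -0.2 -0.3]
[ 0.3 -0.2  0. ] 15.8167
[ 0.9  0.6 -0.4]
[ 0.3  0.  -0.3] 20.2333
[-0.4  0.6 -0.9]
[0.4 0.6 0.2] 24.65
b1 n 421 116 handle -0.6863154427251322 pin lat cw 5.899552686950529 screw z 238.59004940273218
26.3917
```

View pics/b1.png

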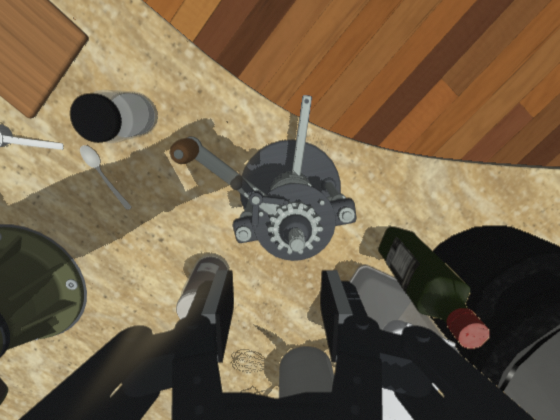

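The view shows the press handle swung left (knob at (185,150)) and the pawl still on the raise side. The pan handle is clear, from (307,100) to (297,172). I'll check plate height, cup handle and board numerically.

```bash
python3 - <<'E'
from h import *
for n in("a1","b1"):
    S=np.load(n+".npz")["W"].reshape(-1,3); r=np.hypot(*(S[:,:2]-AX).T); z=S[(r<8)&(S[:,2]>216),2]; print(n,np.percentile(z,[10,25,50,75,90,98]).round(1))
r=np.hypot(*(S[:,:2]-AX).T);yaw=np.arctan2(S[:,1]-AX[1],S[:,0]-AX[0])
k=(r>95)&(r<170)&(abs(S[:,2]-66)<7)&(yaw>.2)&(yaw<1.1)
P=S[k]; l=cv2.fitLine(P[:,:2].astype(np.float32),cv2.DIST_HUBER,0,.01,.01).ravel(); print("cup handle",k.sum(),l,np.arctan2(l[1],l[0]),np.median(P[:,2]),r[k].max(),cv2.minAreaRect(P[:,:2].astype(np.float32)))
n=np.array([-l[1],l[0]]);print("axis offset",(AX-l[2:])@n)
d=np.load("top0.npz");W=d["W"];im=d["im"].astype(int)
m=(abs(W[...,2]-16)<9)&(W[...,0]>280)&(W[...,0]<520)&(W[...,1]>90)&(W[...,1]<480)&(im[...,2]-im[...,0]>45)
m=cv2.morphologyEx(m.astype(np.uint8),cv2.MORPH_OPEN,np.ones((3,3)));N,L,s,_=cv2.connectedComponentsWithStats(m)
i=1+s[1:,4].argmax(); print("board",s[i],cv2.minAreaRect(W[L==i][:,:2].astype(np.float32)))
y=(im[...,1]-im[...,0]>70)&(W[...,2]>35)&(W[...,2]<80)&(W[...,1]>150)&(W[...,1]<500); print("lemon",y.sum(),W[y].min(0),W[y].max(0))
E
```

```text
a1 [222.1 224.  224.9 225.6 226.  226.3]
b1 [222.7 233.9 239.3 240.1 240.7 241.3]
cup handle 434 [ 8.3754164e-01  5.4637349e-01  6.0154633e+02 -2.1028603e+02] 0.57802814 66.485020394461 159.70734851303578 ((601.0484008789062, -210.8656768798828), (64.54261779785156, 14.027243614196777), 33.23778533935547)
axis offset 0.8163961788095335
board [ 186  225  103   60 5262] ((402.549560546875, 268.98822021484375), (300.691162109375, 172.71914672851562), 86.29788970947266)
lemon 318 [377.99639871 332.45473543  45.03266555] [424.92032352 404.01456005  75.5411307 ]
```

The plate has risen 15 mm, to a joint value of about 19.3 mm, so it is clear. Now I'll take the cup out.

```bash
python3 - <<'E'
from h import *
h=.578; a=att(h); g=np.array([607.4,-206.5]); f=np.array([np.cos(FR),np.sin(FR)])
bot.move_to([*g,150],a)
print(bot.servo_line([*g,62],speed=120,until_force=8))
bot.move_gripper(4,60); s=bot.read_state(); print(s["grip_width"],s["grip_force"],s["ft_force"])
bot.servo_line([*g,64],speed=30); print(bot.read_state()["ft_force"])
print(bot.servo_line([*(g+125*f),64],speed=90,until_force=10)); print(bot.read_state()["ft_force"],bot.read_state()["ee_pos"])
bot.servo_line([*(g+125*f),240],speed=150)
s=bot.read_state(); print(s["grip_width"],s["clock"],s["ft_force"],s["moment"])
c,W,X=wrist(); cv2.imwrite("pics/c1.png",c["image"]); np.savez("c1.npz",W=W)
E
```

```text
False
12.521935714333164 58.41499865055084 [1.72999144 0.83046206 1.00517971]
[ 0.03240354  0.39548495 -1.58069089]
False
[-0.16080548 -1.19544052 -1.75625393] [ 684.71553105 -108.87864354   64.01113853]
12.442443624851398 31.975 [-0.09857311  0.49922329 -2.7368839 ] [ 0.10548807 -0.22006735  0.01414851]
```

View pics/c1.png

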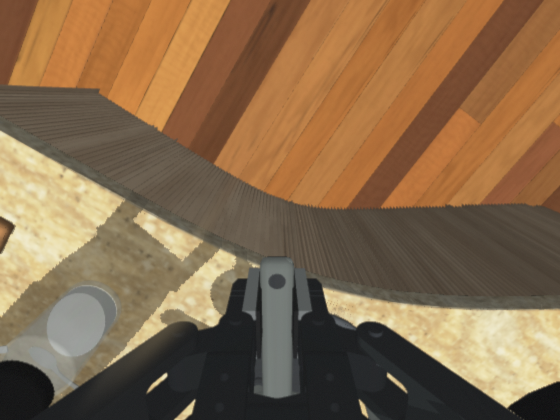

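The view shows the pan handle (275,330) held straight between the pads, with the jar clear at (75,325). I'll carry the cup over the board and check the rim from above before lowering.

```bash
python3 - <<'E'
from h import *
d=np.array([113.1,73.8]); T=np.array([398.,199.])
bot.servo_line([*(np.array([560,0])+d),240],speed=170)
bot.servo_line([*(T+d),240],speed=170)
bot.servo_line([*(T+d),110],speed=150)
c=bot.read_camera("top"); W=cloud(c); cv2.imwrite("pics/d1.png",c["image"][170:320,150:400]); S=W.reshape(-1,3)
k=(np.hypot(*(S[:,:2]-T).T)<55)&(S[:,2]>108-8)&(S[:,2]<135); P=S[k]
A=np.c_[P[:,:2]-T,np.ones(len(P))]; print("rim",len(P),cv2.minEnclosingCircle(P[:,:2].astype(np.float32)),np.linalg.lstsq(A,P[:,2],rcond=None)[0])
print(bot.read_state()["clock"])
E
```

```text
rim 0 ((0.0, 0.0), 0.0) [0. 0. 0.]
35.975
```

```bash
python3 -c "
import cv2;i=cv2.imread('pics/d1.png');cv2.imwrite('pics/d1b.png',cv2.resize(i,None,fx=3,fy=3))"
```

```text
(no output)
```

View pics/d1b.png

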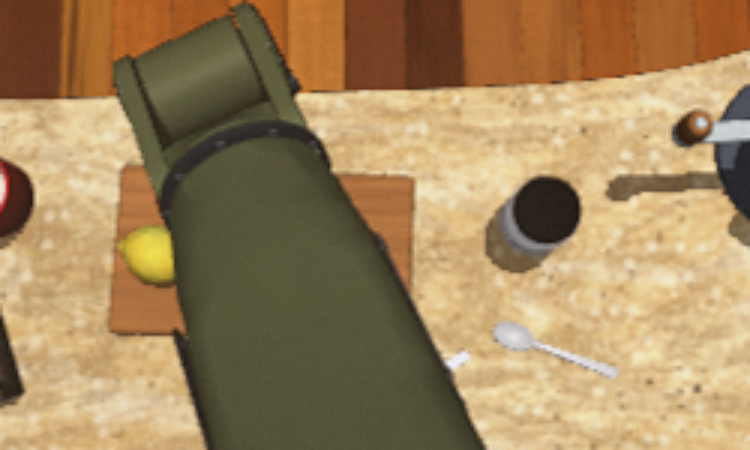

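The arm hides the cup, and the lemon and jar are clear and undisturbed. I'll lower it guarded by force, release, back off and check.

```bash
python3 - <<'E'
from h import *
d=np.array([113.1,73.8]); T=np.array([398.,199.]); p=T+d
print(bot.servo_line([*p,63],speed=50,until_force=4)); s=bot.read_state(); print(s["ee_pos"],s["ft_force"])
bot.move_gripper(36); bot.dwell(.2); bot.servo_line([*p,180],speed=120)
bot.move_to([300,-330,350],att(0.7))
c=bot.read_camera("top"); W=cloud(c); im=c["image"]; cv2.imwrite("pics/e1.png",cv2.resize(im[150:320,120:480],None,fx=2.2,fy=2.2)); S=W.reshape(-1,3)
k=(np.hypot(*(S[:,:2]-T).T)<55)&(S[:,2]>68)&(S[:,2]<86); P=S[k]
A=np.c_[P[:,:2]-T,np.ones(len(P))]
if len(P): print("rim",len(P),cv2.minEnclosingCircle(P[:,:2].astype(np.float32)),np.linalg.lstsq(A,P[:,2],rcond=None)[0])
print(bot.read_state()["clock"])
E
```

```text
True
[510.94573512 272.71953872  64.68563363] [ 1.22537129 -0.11068689  3.51028935]
rim 136 ((402.5474548339844, 202.13607788085938), 49.36016082763672) [-3.56394338e-02 -2.36107588e-02  7.39897163e+01]
40.875
```

View pics/e1.png

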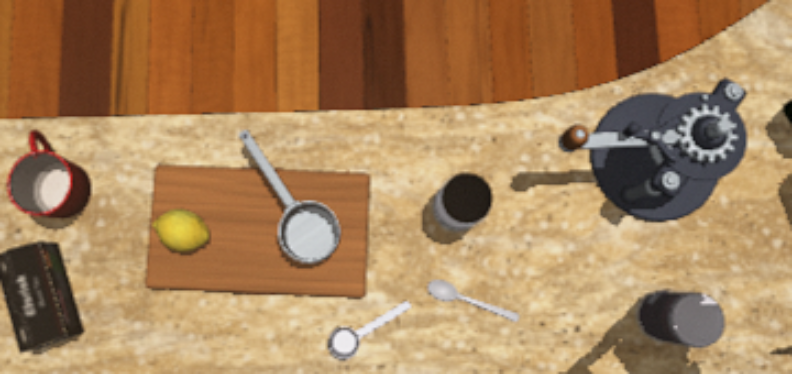

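The cup (308,232) stands upright with its whole foot on the board. The lemon, mug and jar haven't moved, and the press is open with its handle to the left, so I'll hand in.

```bash
python3 -c "
from rig import bot
print(bot.finish_job())"
```

```text
the job is handed in; nothing more can be done
None
```

I handed the job in at about 41 s: ratchet thrown to raise and checked, plate wound about 5 mm clear of the rim, and the cup standing upright on the board with lemon, mug and jar undisturbed; the judge's verdict was not shown.

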